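# Make up two weld kits from cut steel stock

## Task

Make up two weld kits from the cut steel on the table: for the post foot, put the rectangular base plate, the triangular gusset and the wider of the two square tubes in the rectangular tray; for the levelling foot, put the round flange disc and the smaller of the two hexagon nuts in the round dish. Set the parts down side by side on the bottom of their tray, plates and nut lying flat and tube standing upright, nothing on top of another part or on the rim, and do not drop or throw them. Leave the narrower tube and the larger nut where they are.

Things in the scene. Friction and masses are not known exactly. Their poses are not given: they have to be found in the camera images.
- tray: shallow rectangular sheet-metal tray, black-lined, 256 x 170 mm outside, 250 x 164 mm inside, rim 21 mm above the table (walls 3 mm thick); held firmly to the table by magnet feet, it does not move. Origin: centre of its underside, on the table; x along the long side, y along the short side, z up. Its inner floor is 3 mm above the origin.
- dish: shallow round sheet-metal dish, black-lined, 176 mm across the rim, 158 mm across the inner floor, rim 21 mm above the table; held firmly to the table by magnet feet, it does not move. Origin: centre of its underside, on the table, z up. Its inner floor is 3 mm above the origin.
- base_plate: rectangular base plate of bare steel with two bolt holes, 70 x 50 x 12 mm thick, about 0.3 kg, lying flat on the table. Origin: centre of its underside; x along the 70 mm side, y along the 50 mm side, z up.
- gusset: triangular gusset, bare steel plate 12 mm thick, 0.15 kg, lying flat: right-angled, 60 mm legs, the square corner snipped off at 45 degrees (25 mm edge), tips blunted. Grip it across the snipped edge and the parallel long edge, 35 mm apart. Origin: on the underside midway between these; y from the snipped edge (y = -18 mm) to the long edge (+18 mm), x along the long edge (42 mm to either side), z up.
- tube_wide: the wider of two short pieces of square steel tube: 40 x 40 mm, wall 4 mm, 50 mm tall, standing upright with its open end up, about 0.23 kg. Origin: centre of its foot; x and y square to its faces, z up.
- tube_narrow: the narrower of the two pieces of square steel tube: 25 x 25 mm, 50 mm tall, standing upright. Not wanted: stays where it is. Origin: centre of its foot; x and y square to its faces, z up.
- flange: round flange disc of bare steel with an 18 mm hole in the middle, 60 mm across, 12 mm thick, about 0.24 kg, lying flat. Origin: centre of its underside, z up.
- nut_small: the smaller of two hexagon nuts, steel, 24 mm across flats, 14 mm tall, about 35 g, lying flat. Origin: centre of its underside; y square to two of its flats (the corners are on x), z up.
- nut_large: the larger of the two hexagon nuts, steel, 46 mm across flats, 24 mm tall, lying flat. Not wanted: stays where it is. Origin: centre of its underside; y square to two of its flats, z up.
Not all that is in view belongs to the job. What is shaped like the gusset but green is not meant.

How it is judged:
At the end, for the whole second after the job is handed in: Base plate, gusset and wider tube in the tray, flange disc and smaller nut in the dish: each inside, underside within 5 mm of the inner floor, level or upright within 0.1 rad, let go and at rest. Narrower tube and larger nut moved no more than 30 mm (z of base_plate in the frame of tray between 0 and 0.008 m and angle between each of base_plate, tube_wide, gusset, flange, nut_small's own z axis and vertical below 0.1 rad and linear speed of each of base_plate, tube_wide, gusset, flange, nut_small below 0.02 m/s and x of base_plate in the frame of tray between -0.125 and 0.125 m and y of base_plate in the frame of tray between -0.082 and 0.082 m and z of tube_wide in the frame of tray between 0 and 0.008 m and x of tube_wide in the frame of tray between -0.125 and 0.125 m and y of tube_wide in the frame of tray between -0.082 and 0.082 m and z of gusset in the frame of tray between 0 and 0.008 m and x of gusset in the frame of tray between -0.125 and 0.125 m and y of gusset in the frame of tray between -0.082 and 0.082 m and z of flange in the frame of dish between 0 and 0.008 m and horizontal distance between each of flange, nut_small and dish below 0.082 m and z of nut_small in the frame of dish between 0 and 0.008 m and distance of each of tube_narrow, nut_large from where it was at the start of the episode below 0.03 m); the robot touches nothing.
It fails at once if the narrower tube or the larger nut was moved from its place (by more than 30 mm) (distance of any of tube_narrow, nut_large from where it was at the start of the episode above 0.03 m).
It fails at once if a kit part was dropped or thrown (faster than 0.9 m/s while not held, a fall of about 40 mm) ((linear speed of base_plate above 0.9 m/s and contact force between base_plate and the fingers below 0.05 N) or (linear speed of tube_wide above 0.9 m/s and contact force between tube_wide and the fingers below 0.05 N) or (linear speed of gusset above 0.9 m/s and contact force between gusset and the fingers below 0.05 N) or (linear speed of flange above 0.9 m/s and contact force between flange and the fingers below 0.05 N) or (linear speed of nut_small above 0.9 m/s and contact force between nut_small and the fingers below 0.05 N)).
It also fails if it takes over 128 s, if anything falls off the work surface, if the arm or the gripper's body presses on something with over 40 N, if the wrist force passes 120 N, or if a joint passes its speed limit or range.

## Robot

A 7-joint arm with a two-finger parallel gripper is mounted at the origin on the work surface. World frame = base frame: x ahead of the robot, y to its left, z up, the work surface at z = 0. Lengths are in m, angles in rad, forces in N, time in s.
With the tool pointing down it reaches from about 0.4 to 0.85 m from the base axis. Payload 4.5 kg.
Tool frame: the origin (TCP) lies between the finger pads; the fingertips stand r.tip_extent ahead of it and the grasp point (between the pads) lies 3 mm ahead of it (r.tip_extent is the distance from the TCP to the fingertips, in m); z points along the fingers, y is the direction in which the jaws open and shut (so a half turn about z gives the same grasp; the last joint's range is limited). The gripper opens to 85 mm and grips with 20 to 120 N. Pads are 22 mm wide; open, the fingers measure 114 mm over their backs; the gripper's body (76 mm by 85 mm) begins 54 mm behind the grasp point. The pads swing forward as they close: fully open they stand 13 mm farther back than shut.
Start: joints at [1.301, 0.689, -0.195, 1.565, 0.157, 0.902, -0.215], TCP at [0.187, -0.596, 0.253] pointing down, gripper open.
Joint ranges: [-3.01, 3.01], [-0.46, 2.08], [-1.47, 1.51], [0.13, 2.56], [-1, 4.14], [0.04, 2.09], [-2.66, 2.66]. Speed limits (rad/s): [2.57, 2.57, 3.14, 3.14, 3.14, 3.14, 3.14].

## Interface

Orientations are given as a unit quaternion [x, y, z, w].
In Python, from plant import r gives the robot as it stands.
- The arm moves only by the shell command python3 -m jog 'ROWS'. ROWS is JSON, a list that holds one entry, the list of rows, each a list of 7 numbers: the opening in per cent of the stroke, from 0 (shut) to 100 (fully open), then the shift along the tool's x, y, z in m, then the turn, a rotation vector about the tool's x, y, z in degrees. In form: [[[claw, tx, ty, tz, wx, wy, wz], ...]]. A call has 1 to 20 rows; each row shifts and turns the commanded pose from where the row before left it, along the tool's axes as they then stand; what a row does not reach is not made up. A row lasts 1/10 s, in which the tool goes at most 50 mm and 8.59 degrees, less where a joint would pass 70% of its speed; a pose out of reach is approached as far as the arm can. A call with a gripper value outside its range is refused whole. The fingers move at their own pace and stop on an object; the grip force is fixed at half the most. Time passes only in rows, so rows that do not move let the fingers close. It gives the time, the measured TCP pose, the force and the opening at its end, in the units of the state.
- r.read_state(): the state, without advancing time (a new reading comes with each control period).
- r.snapshot(name): name is "scene" or "top"; returns the picture (420x560x3 uint8, red, green, blue); there is no depth.
- r.camera_model(name): a dict with "K" (3x3 intrinsics, pixels), "R" (3x3) and "t" (3): a world point X has camera coordinates R X + t. Camera axes: x right, y down, z forward; pixel columns grow to the right and rows downward; lengths in m; the calibration is good to about 2 mm. A picture is of the moment at which its call begins. camera_model takes no time and is no camera call.
- r.job_done(): hands the job in, once; it reports no verdict.
The state is a dict: "time_s": time; "q": joint angles; "qd": joint speeds; "tau": joint torques, N m; "position": TCP position; "orientation": TCP orientation; "ft_force": force on the tool from outside, world axes, zero at the start; "wrist_torque": the same for the moment, N m; "gripper_width": finger opening in m.
Only numpy, scipy, OpenCV 4.12 (cv2) and the standard library are available. Lean on these libraries where they do the work, as an engineer would, in place of code of your own. Each camera call takes 0.05 s, during which the arm holds its last target. There are 200 camera calls.

## Working session

There is one attempt and no reset: what is moved stays moved. The work goes in short steps, Python scripts to look and compute and a shell command to move; the robot and the scene stay as the last step left them, time stands still between calls to the robot, and variables do not carry over. Pictures are saved under pics/ and viewed, about 12 in all and at most 16, crops included, and the job is handed in when it is done.

```bash
ls; mkdir -p pics
python3 - <<'E'
from plant import r
import cv2,numpy as np
for n in("scene","top"):
    cv2.imwrite(f"pics/{n}0.png",r.snapshot(n)[:,:,::-1])
    c=r.camera_model(n);print(n,np.round(c["K"],1).tolist(),np.round(c["R"],3).tolist(),np.round(c["t"],3))
s=r.read_state();print(s,r.tip_extent)
E
```

```text
pics
scene [[437.4, 0.0, 278.5], [0.0, 437.4, 213.3], [0.0, 0.0, 1.0]] [[0.71, 0.704, -0.019], [0.429, -0.455, -0.78], [-0.558, 0.546, -0.625]] [-0.336 -0.196  1.346]
top [[423.8, 0.0, 284.9], [0.0, 423.8, 214.0], [0.0, 0.0, 1.0]] [[0.026, -1.0, -0.001], [-0.978, -0.025, -0.208], [0.207, 0.006, -0.978]] [-0.008  0.478  0.972]
{'time_s': 0.1, 'q': array([ 1.30077895,  0.68990321, -0.19451073,  1.56622602,  0.15727863,
        0.90250966, -0.21509732]), 'qd': array([-0.00109895, -0.00412414, -0.00142806, -0.00349001, -0.00356001,
        0.0001315 ,  0.00050578]), 'tau': array([-4.02282370e-03, -5.40607345e+01, -1.27169888e+00, -1.58985794e+01,
        9.34337382e-03,  4.37566123e-03, -1.10208109e-06]), 'position': array([ 0.18677531, -0.5958707 ,  0.25256578]), 'orientation': array([ 9.88479408e-01,  1.51353138e-01, -1.80078009e-04, -8.09443912e-04]), 'ft_force': array([ 0.14543939,  0.19262864, -0.7198699 ]), 'wrist_torque': array([-0.02260164, -0.02245866,  0.00076996]), 'gripper_width': 0.08543760664323125} 0.022
```

View pics/top0.png

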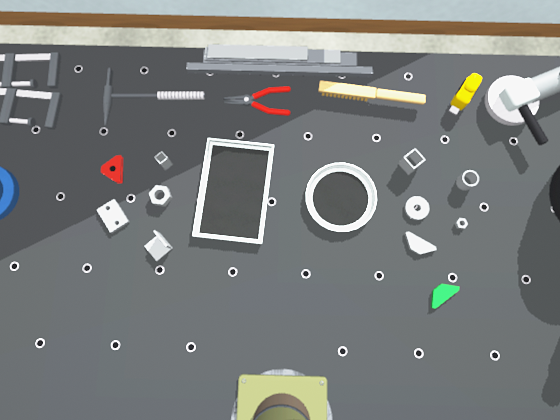

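View pics/scene0.png

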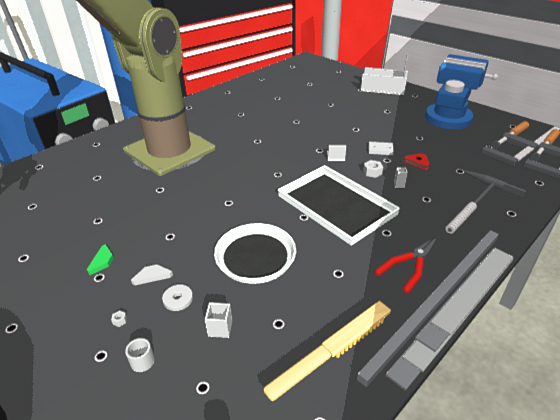

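The top view shows the base plate (112,216), an angle-like offcut (158,246), the large nut (160,195), narrow tube (162,158), tray (234,190) and dish (341,197). On the right are the wide tube (414,160), round pipe (471,178), flange (417,208), small nut (462,224) and gusset (420,243), with the green decoy at (445,295).

```bash
cat > h.py <<'E'
from plant import r
import cv2,numpy as np
def ray(n,uv,z):
    c=r.camera_model(n);K,R,t=map(np.array,(c["K"],c["R"],c["t"]))
    uv=np.atleast_2d(uv).astype(float)
    d=np.c_[uv,np.ones(len(uv))]@np.linalg.inv(K).T@R
    o=-R.T@t
    return (o+d*((z-o[2])/d[:,2])[:,None])[:,:2]
def proj(n,X):
    c=r.camera_model(n);p=(np.atleast_2d(X)@np.array(c["R"]).T+c["t"])@np.array(c["K"]).T
    return p[:,:2]/p[:,2:]
def crop(n,box,f,name,img=None):
    im=r.snapshot(n)[:,:,::-1] if img is None else img
    x,y,X,Y=box
    cv2.imwrite(name,cv2.resize(im[y:Y,x:X],None,fx=f,fy=f,interpolation=cv2.INTER_CUBIC))
E
python3 - <<'E'
from h import *
im=cv2.imread("pics/top0.png")
crop("top",(90,140,190,265),4,"pics/a.png",im);a=cv2.imread("pics/a.png")
crop("top",(395,140,485,265),4,"pics/b.png",im);b=cv2.imread("pics/b.png")
cv2.imwrite("pics/ab.png",np.hstack([a,b]))
hsv=cv2.cvtColor(im,cv2.COLOR_BGR2HSV)
for T in (120,):
    m=((hsv[...,2]>T)&(hsv[...,1]<60)).astype(np.uint8)
    cs,_=cv2.findContours(m,cv2.RETR_EXTERNAL,cv2.CHAIN_APPROX_NONE)
    for c in cs:
        x,y,w,h=cv2.boundingRect(c)
        if 30<cv2.contourArea(c)<9000 and y>130 and y<300 and 85<x<500:
            for z in (0,.012,.021,.05):
                p=ray("top",c.reshape(-1,2),z)*1000
                ct,wh,an=cv2.minAreaRect(p.astype(np.float32))
                print((x,y,w,h) if z==0 else '',z,np.round(ct),np.round(wh,1),round(an,1))
E
```

```text
(448, 272, 10, 11) 0 [ 341. -411.] [22.  24.8] 86.9
 0.012 [ 340. -406.] [21.8 24.5] 86.9
 0.021 [ 340. -403.] [21.6 24.3] 86.9
 0.05 [ 338. -391.] [21.  23.6] 86.9
(228, 267, 10, 10) 0 [341. 130.] [22.  22.4] 1.5
 0.012 [340. 129.] [21.8 22.2] 1.5
 0.021 [339. 127.] [21.6 22. ] 1.5
 0.05 [337. 124.] [21.  21.4] 1.5
(155, 265, 10, 10) 0 [341. 310.] [22.6 22.2] 4.9
 0.012 [340. 307.] [22.3 21.9] 4.9
 0.021 [339. 304.] [22.1 21.7] 4.9
 0.05 [337. 295.] [21.5 21.1] 4.9
(144, 229, 29, 32) 0 [403. 324.] [68.  53.2] 43.0
 0.012 [402. 320.] [67.2 52.6] 43.0
 0.021 [401. 317.] [66.6 52.2] 43.0
 0.05 [397. 308.] [64.8 50.7] 43.0
(96, 199, 34, 34) 0 [474. 442.] [77.7 57.8] 35.1
 0.012 [472. 437.] [76.8 57.2] 35.1
 0.021 [470. 433.] [76.1 56.7] 35.1
 0.05 [464. 420.] [74.  55.1] 35.1
(126, 194, 10, 9) 0 [520. 400.] [21.1 23.4] 1.5
 0.012 [517. 396.] [20.8 23.1] 1.5
 0.021 [515. 392.] [20.6 22.9] 1.5
 0.05 [508. 381.] [20.1 22.3] 1.5
(148, 185, 25, 21) 0 [530. 326.] [56.9 57.2] 49.0
 0.012 [527. 322.] [56.3 56.5] 49.0
 0.021 [525. 319.] [55.8 56. ] 49.0
 0.05 [518. 310.] [54.2 54.5] 49.0
(154, 151, 18, 18) 0 [625. 326.] [48.7 27.5] 46.7
 0.012 [621. 322.] [48.2 27.2] 46.7
 0.021 [618. 319.] [47.8 27. ] 46.7
 0.05 [608. 310.] [46.4 26.2] 46.7
```

View pics/ab.png

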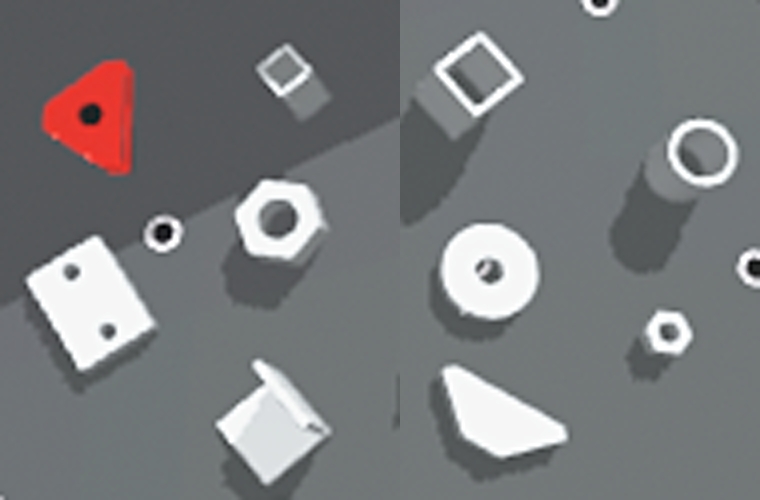

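The crops show clear bright top faces, so I'll segment those at a high threshold and cast rays to each part's top plane.

```bash
cat > m.py <<'E'
from h import *
import sys
def run(im,T=175):
    g=cv2.resize(im,None,fx=4,fy=4,interpolation=cv2.INTER_CUBIC)
    m=(g.min(2)>T).astype(np.uint8)
    cs,_=cv2.findContours(m,cv2.RETR_EXTERNAL,cv2.CHAIN_APPROX_NONE)
    H={"base":((112,216),.012),"gus":((420,243),.012),"tubeW":((414,160),.05),"tubeN":((162,158),.05),"fl":((417,208),.012),"nutS":((462,224),.014),"nutL":((160,195),.024),"tray":((234,190),.021),"dish":((341,197),.021)}
    for k,(p,z) in H.items():
        q=[c for c in cs if cv2.pointPolygonTest(c,(p[0]*4,p[1]*4),True)>-20 and cv2.contourArea(c)>300]
        if not q: print(k,"none");continue
        c=max(q,key=cv2.contourArea)
        uv=(c.reshape(-1,2)+.5)/4-.5
        w=(ray("top",uv,z)*1000).astype(np.float32)
        ct,wh,an=cv2.minAreaRect(w); M=cv2.moments(w.reshape(-1,1,2))
        print(k,"rect",np.round(ct,1),np.round(wh,1),round(an,1),"cen",np.round([M['m10']/M['m00'],M['m01']/M['m00']],1))
        if k in("gus","nutS","base","nutL"):
            ap=cv2.approxPolyDP(w.reshape(-1,1,2),4 if k!="nutS" else 2.,True).reshape(-1,2);print("   ",np.round(ap,0).tolist())
if __name__=="__main__":run(cv2.imread("pics/top0.png"))
E
python3 m.py
```

```text
base rect [472.5 437.6] [72.8 53.8] 35.7 cen [472.3 437.5]
    [[514.0, 437.0], [486.0, 478.0], [429.0, 439.0], [458.0, 396.0]]
gus rect [ 417.1 -326.5] [84.8 38.1] 61.2 cen [ 420.  -327.8]
    [[449.0, -295.0], [409.0, -305.0], [398.0, -322.0], [407.0, -370.0], [423.0, -355.0], [451.0, -304.0]]
tubeW rect [ 628.6 -312.3] [42.1 42. ] 39.7 cen [ 628.4 -312.3]
tubeN rect [613.7 316.8] [26.4 26.2] 46.9 cen [613.8 316.6]
fl rect [ 512.  -326.1] [60.4 60.8] 39.4 cen [ 512.1 -326.4]
nutS rect [ 475.2 -435.7] [27.9 26.2] 86.7 cen [ 475.1 -435.7]
    [[488.0, -430.0], [477.0, -422.0], [466.0, -425.0], [463.0, -428.0], [462.0, -441.0], [472.0, -449.0], [483.0, -446.0], [488.0, -442.0]]
nutL rect [525.9 320.7] [48.9 53.5] 50.4 cen [525.9 320.4]
    [[550.0, 333.0], [531.0, 347.0], [503.0, 335.0], [501.0, 311.0], [522.0, 292.0], [548.0, 305.0]]
tray rect [545. 125.] [197.8 262.5] 85.1 cen [545.3 134.2]
dish rect [ 534.2 -134.2] [180.2 180.1] 1.5 cen [ 533.8 -134.1]
```

```bash
cat >> h.py <<'E'
def wrap(a): return (a+90)%180-90
def go(x,y,jaw=None,z=None):
    "tool-axis shift (mm) after turning by wz deg so that tool y lies along world angle jaw"
    from scipy.spatial.transform import Rotation as Ro
    s=r.read_state();R=Ro.from_quat(s["orientation"]).as_matrix();p=s["position"]*1000
    cur=np.degrees(np.arctan2(R[1,1],R[0,1]));wz=0 if jaw is None else -wrap(jaw-cur)
    R2=R@Ro.from_rotvec([0,0,wz],degrees=True).as_matrix()
    d=R2.T@(np.array([x,y,p[2] if z is None else z])-p)
    print("t %.2f p %s tilt %s jaw %.1f w %.1f | wz %.1f then shift mm %s"%(s["time_s"],np.round(p,1),np.round(R[:2,2],3),cur,s["gripper_width"]*1000,wz,np.round(d,1)),"F",np.round(s["ft_force"],1))
E
python3 - <<'E'
from h import *
im=cv2.imread("pics/top0.png");g=cv2.resize(im,None,fx=4,fy=4,interpolation=cv2.INTER_CUBIC)
m=(g.min(2)>175).astype(np.uint8)
def con(m,p):
    cs,_=cv2.findContours(m,cv2.RETR_LIST,cv2.CHAIN_APPROX_NONE)
    q=[c for c in cs if cv2.pointPolygonTest(c,(p[0]*4.,p[1]*4.),True)>-1 and cv2.contourArea(c)>300]
    return min(q,key=cv2.contourArea) if len(q) else None
# nut
cs,_=cv2.findContours(m,cv2.RETR_EXTERNAL,cv2.CHAIN_APPROX_NONE)
c=[c for c in cs if cv2.pointPolygonTest(c,(462*4.,224*4.),True)>-10 and cv2.contourArea(c)>300][0]
w=ray("top",(c.reshape(-1,2)+.5)/4-.5,.014)*1000
W=np.array([[np.ptp(w@[np.cos(t+k),np.sin(t+k)]) for k in np.radians([0,60,120])] for t in np.radians(range(0,60,5))])
print(list(zip(range(0,60,5),np.round(W.mean(1),1),np.round(W,1).tolist())))
# tray / dish rim inner edges
for k,p in(("tray",(234,190)),("dish",(341,197))):
    c=con(m,p);
    for z in (.003,.021):
        w=(ray("top",(c.reshape(-1,2)+.5)/4-.5,z)*1000).astype(np.float32);print(k,z,cv2.minAreaRect(w))
go(475,-435.7)
E
```

```text
[(0, np.float64(26.9), [26.5, 26.8, 27.3]), (5, np.float64(27.5), [27.2, 27.4, 27.8]), (10, np.float64(28.0), [27.9, 27.8, 28.1]), (15, np.float64(28.3), [28.4, 28.1, 28.4]), (20, np.float64(28.5), [28.6, 28.1, 28.8]), (25, np.float64(28.5), [28.7, 28.0, 28.9]), (30, np.float64(28.4), [28.5, 28.0, 28.8]), (35, np.float64(28.2), [28.1, 28.0, 28.6]), (40, np.float64(27.8), [27.5, 27.8, 28.2]), (45, np.float64(27.3), [26.7, 27.4, 27.6]), (50, np.float64(26.7), [26.2, 26.8, 27.0]), (55, np.float64(26.4), [26.3, 26.7, 26.3])]
tray 0.003 ((546.3516235351562, 135.62255859375), (150.25344848632812, 235.9133758544922), 85.18900299072266)
tray 0.021 ((541.5299072265625, 133.25936889648438), (147.6712646484375, 231.8590850830078), 85.18901062011719)
dish 0.003 ((534.0021362304688, -134.38047790527344), (141.3814697265625, 142.32369995117188), 45.3889274597168)
dish 0.021 ((529.3926391601562, -132.1035614013672), (138.95181274414062, 139.87782287597656), 45.38895797729492)
t 0.10 p [ 186.8 -595.9  252.6] tilt [-0.001  0.002] jaw -72.6 w 85.4 | wz 0.0 then shift mm [ 3.229e+02 -6.660e+01  1.000e-01] F [ 0.1  0.2 -0.7]
```

Run:
```python
from h import *
go(475,-435.7,-64,80)
```

```text
t 0.10 p [ 186.8 -595.9  252.6] tilt [-0.001  0.002] jaw -72.6 w 85.4 | wz -8.6 then shift mm [329.2 -17.3 172.6] F [ 0.1  0.2 -0.7]
```

```bash
python3 -m jog '[[[50,0,0,0,0,0,-8.5],[50,0.033,-0.0017,0,0,0,0],[50,0.033,-0.0017,0,0,0,0],[50,0.033,-0.0017,0,0,0,0],[50,0.033,-0.0017,0,0,0,0],[50,0.033,-0.0017,0,0,0,0],[50,0.033,-0.0017,0,0,0,0],[50,0.033,-0.0017,0,0,0,0],[50,0.033,-0.0017,0,0,0,0],[50,0.033,-0.0017,0,0,0,0],[50,0.033,-0.0017,0,0,0,0],[50,0,0,0.024,0,0,0],[50,0,0,0.024,0,0,0],[50,0,0,0.024,0,0,0],[50,0,0,0.024,0,0,0],[50,0,0,0.024,0,0,0],[50,0,0,0.024,0,0,0],[50,0,0,0.024,0,0,0],[50,0,0,0,0,0,0],[50,0,0,0,0,0,0]]]'
python3 - <<'E'
from h import *
go(475,-435.7,-64,24);print(r.tip_extent)
s=r.snapshot("scene")[:,:,::-1];cv2.imwrite("pics/s1.png",s)
print(proj("scene",[[.475,-.4357,0]]))
x,y=proj("scene",[[.475,-.4357,.03]])[0].astype(int)
crop("scene",(max(x-75,0),y-75,x+75,y+75),4,"pics/s1c.png",s)
E
```

```text
time_s: 2.1
position: [0.4763, -0.4368, 0.0852]
orientation: [0.975, 0.224, -0.0, -0.0]
ft_force: [0.8, 0.0, -0.7]
gripper_width: 0.0427
t 2.10 p [ 476.3 -436.8   85.2] tilt [-0.001  0.001] jaw -64.1 w 42.7 | wz -0.1 then shift mm [-0.7 -1.5 61.2] F [ 0.8  0.  -0.7]
0.022
[[120.03191445 320.30178876]]
```

View pics/s1c.png

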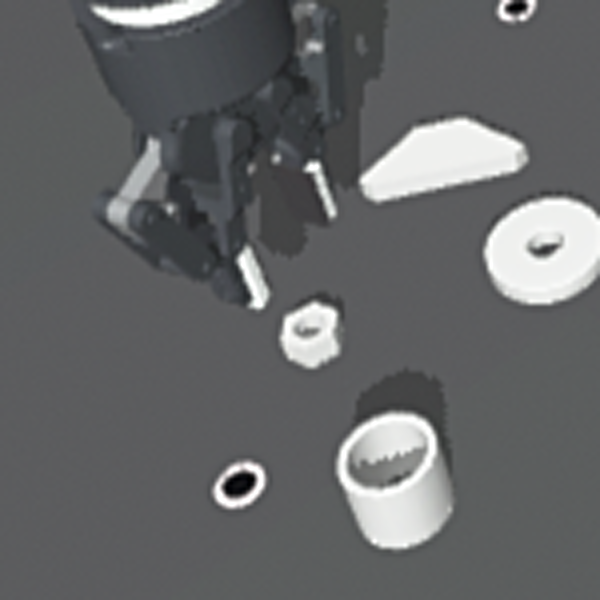

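The nut (310,335) sits centred just below the open jaws, and the pipe and gusset are clear of the fingers. Descending.

```bash
python3 -m jog '[[[50,-0.0007,-0.0015,0.02,0,0,0],[50,0,0,0.02,0,0,0],[50,0,0,0.015,0,0,0],[50,0,0,0.005,0,0,0],[50,0,0,0,0,0,0],[20,0,0,0,0,0,0],[0,0,0,0,0,0,0],[0,0,0,0,0,0,0],[0,0,0,0,0,0,0],[0,0,0,0,0,0,0]]]'
python3 - <<'E'
from h import *
s=r.snapshot("scene")[:,:,::-1]
x,y=proj("scene",[[.475,-.4357,.03]])[0].astype(int)
crop("scene",(max(x-75,0),y-75,x+75,y+75),4,"pics/s2c.png",s)
E
```

```text
time_s: 3.15
position: [0.4759, -0.4366, 0.0267]
orientation: [0.975, 0.224, 0.001, 0.001]
ft_force: [-0.5, -0.2, 5.9]
gripper_width: 0.0224
```

View pics/s2c.png

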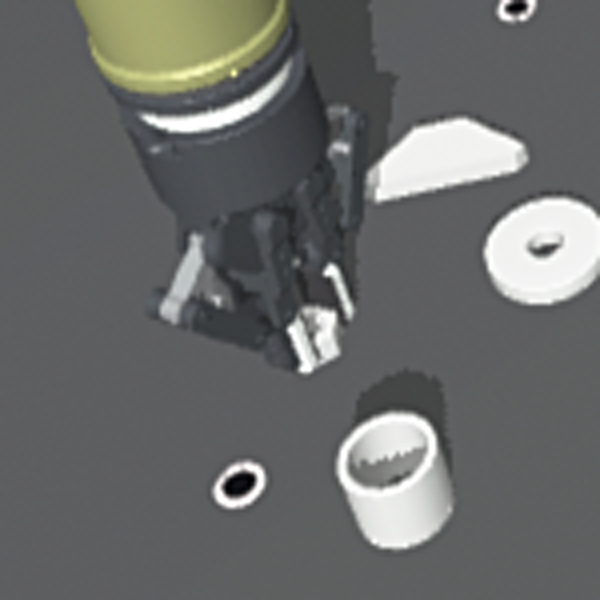

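The nut is held (22 mm opening). Lifting.

```bash
python3 -m jog '[[[0,0,0,-0.01,0,0,0],[0,0,0,-0.02,0,0,0],[0,0,0,-0.03,0,0,0],[0,0,0,-0.02,0,0,0],[0,0,0,0,0,0,0]]]'
python3 - <<'E'
from h import *
go(574,-134,None,None)
E
```

```text
time_s: 3.7
position: [0.4768, -0.4374, 0.1089]
orientation: [0.975, 0.224, 0.002, 0.003]
ft_force: [-0.6, 0.5, 0.1]
gripper_width: 0.0215
t 3.70 p [ 476.8 -437.4  108.9] tilt [ 0.005 -0.004] jaw -64.1 w 21.5 | wz 0.0 then shift mm [ 219.9 -230.5   -0.7] F [-0.6  0.5  0.1]
```

```bash
python3 -m jog '[[[0,0.027,-0.0288,0,0,0,0],[0,0.0275,-0.0288,0,0,0,0],[0,0.0275,-0.0288,0,0,0,0],[0,0.0275,-0.0288,0,0,0,0],[0,0.0275,-0.0288,0,0,0,0],[0,0.0275,-0.0288,0,0,0,0],[0,0.0275,-0.0288,0,0,0,0],[0,0.0275,-0.0288,0,0,0,0],[0,0,0,0.03,0,0,0],[0,0,0,0.02,0,0,0],[0,0,0,0,0,0,0],[0,0,0,0,0,0,0]]]'
python3 - <<'E'
from h import *
go(574,-134,None,30)
s=r.snapshot("scene")[:,:,::-1]
x,y=proj("scene",[[.574,-.134,.04]])[0].astype(int)
crop("scene",(max(x-75,0),y-75,x+75,y+75),4,"pics/s3c.png",s)
E
```

```text
time_s: 4.9
position: [0.5713, -0.133, 0.055]
orientation: [0.975, 0.224, -0.001, -0.0]
ft_force: [1.1, -0.1, -0.5]
gripper_width: 0.0218
t 4.90 p [ 571.3 -133.    55. ] tilt [-0.001 -0.   ] jaw -64.1 w 21.8 | wz 0.0 then shift mm [ 2.   2.1 25. ] F [ 1.1 -0.1 -0.5]
```

View pics/s3c.png

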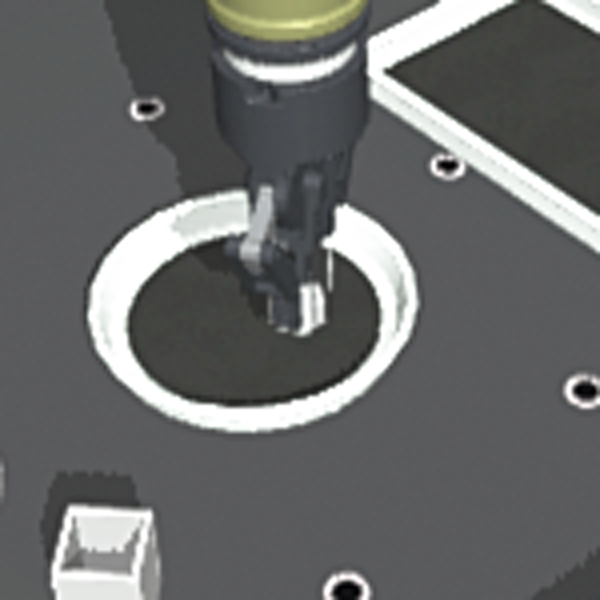

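The nut is held near the fingertips (310,305), above the dish floor. Lowering while I watch the force.

```bash
python3 -m jog '[[[0,0.002,0.002,0.012,0,0,0],[0,0,0,0.009,0,0,0],[0,0,0,0.002,0,0,0],[0,0,0,0,0,0,0],[0,0,0,0,0,0,0]]]'; python3 -m jog '[[[0,0,0,0.002,0,0,0],[0,0,0,0,0,0,0],[0,0,0,0,0,0,0]]]'
```

```text
time_s: 5.45
position: [0.5746, -0.1337, 0.0324]
orientation: [0.975, 0.224, 0.0, 0.0]
ft_force: [0.9, 0.2, -0.1]
gripper_width: 0.0216
time_s: 5.75
position: [0.5746, -0.1337, 0.0304]
orientation: [0.975, 0.224, 0.0, 0.0]
ft_force: [-0.4, 0.0, -0.4]
gripper_width: 0.0219
```

```bash
python3 -m jog '[[[0,0,0,0.002,0,0,0],[0,0,0,0,0,0,0],[0,0,0,0,0,0,0]]]'; python3 -m jog '[[[0,0,0,0.0015,0,0,0],[0,0,0,0,0,0,0],[0,0,0,0,0,0,0]]]'
```

```text
time_s: 6.05
position: [0.5748, -0.1337, 0.0296]
orientation: [0.975, 0.224, 0.0, 0.0]
ft_force: [-1.8, 1.0, 9.9]
gripper_width: 0.022
time_s: 6.35
position: [0.5748, -0.1337, 0.0295]
orientation: [0.975, 0.224, 0.0, 0.0]
ft_force: [-5.2, 2.1, 21.6]
gripper_width: 0.0219
```

Contact. I'll ease off, release and lift.

```bash
python3 -m jog '[[[0,0,0,-0.003,0,0,0],[0,0,0,0,0,0,0],[20,0,0,0,0,0,0],[40,0,0,0,0,0,0],[50,0,0,0,0,0,0],[50,0,0,0,0,0,0],[50,0,0,-0.01,0,0,0],[50,0,0,-0.02,0,0,0],[50,0,0,-0.03,0,0,0],[85,0,0,-0.03,0,0,0],[85,0,0,0,0,0,0]]]'
python3 - <<'E'
from h import *
go(512,-326.2,90,70)
E
```

```text
time_s: 7.45
position: [0.5774, -0.1343, 0.1243]
orientation: [0.975, 0.224, 0.004, 0.002]
ft_force: [0.3, 0.3, -0.0]
gripper_width: 0.0702
t 7.45 p [ 577.4 -134.3  124.3] tilt [ 0.008 -0.001] jaw -64.1 w 70.2 | wz 25.9 then shift mm [-65.8 191.8  54. ] F [ 0.3  0.3 -0. ]
```

```bash
python3 -m jog '[[[85,0,0,0,0,0,8.55],[85,0,0,0,0,0,8.55],[85,0,0,0,0,0,8.55],[85,-0.0105,0.032,0,0,0,0],[85,-0.0105,0.032,0,0,0,0],[85,-0.0105,0.032,0,0,0,0],[85,-0.0105,0.032,0,0,0,0],[85,-0.0105,0.032,0,0,0,0],[85,-0.0105,0.032,0,0,0,0],[85,0,0,0.03,0,0,0],[85,0,0,0.024,0,0,0],[85,0,0,0,0,0,0],[85,0,0,0,0,0,0]]]'
python3 - <<'E'
from h import *
go(512,-326.2,90,28)
s=r.snapshot("scene")[:,:,::-1]
x,y=proj("scene",[[.574,-.134,.0]])[0].astype(int)
X,Y=proj("scene",[[.512,-.326,.0]])[0].astype(int)
crop("scene",(X-75,Y-100,X+75,Y+60),4,"pics/s4a.png",s);crop("scene",(x-45,y-80,x+45,y+80),4,"pics/s4b.png",s)
cv2.imwrite("pics/s4.png",cv2.resize(np.hstack([cv2.imread("pics/s4a.png"),cv2.imread("pics/s4b.png")]),None,fx=.8,fy=.8))
E
```

```text
time_s: 8.75
position: [0.5123, -0.3256, 0.0658]
orientation: [1.0, 0.002, -0.0, -0.0]
ft_force: [-0.4, 0.4, 0.9]
gripper_width: 0.0727
t 8.75 p [ 512.3 -325.6   65.8] tilt [-0.001  0.001] jaw -89.7 w 72.7 | wz 0.3 then shift mm [-0.3  0.6 37.8] F [-0.4  0.4  0.9]
```

View pics/s4.png

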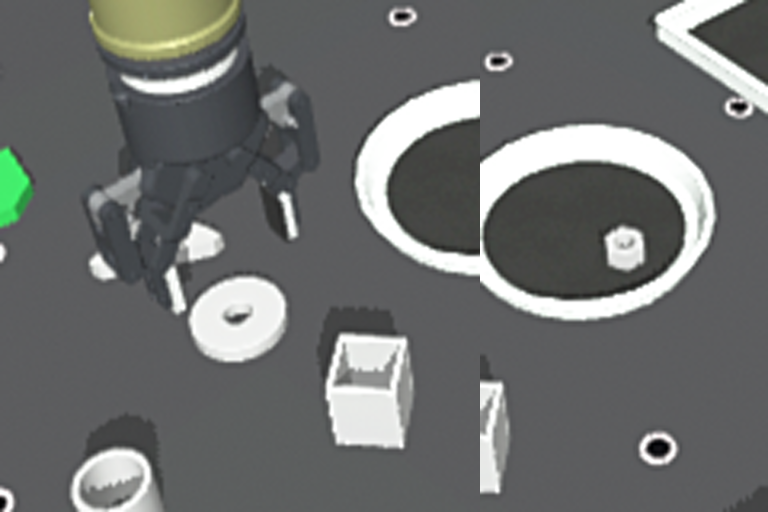

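The nut lies flat in the dish (625,245) and the open jaws straddle the flange (240,315). Descending.

```bash
python3 -m jog '[[[85,0,0.0006,0.02,0,0,0],[85,0,0,0.015,0,0,0],[85,0,0,0.006,0,0,0],[85,0,0,0,0,0,0],[85,0,0,0,0,0,0]]]'; python3 -m jog '[[[60,0,0,0,0,0,0],[50,0,0,0,0,0,0],[50,0,0,0,0,0,0],[50,0,0,0,0,0,0],[50,0,0,0,0,0,0]]]'
python3 - <<'E'
from h import *
s=r.snapshot("scene")[:,:,::-1]
X,Y=proj("scene",[[.512,-.326,.0]])[0].astype(int)
crop("scene",(X-75,Y-75,X+75,Y+60),4,"pics/s5.png",s)
E
```

```text
time_s: 9.3
position: [0.5127, -0.3267, 0.0253]
orientation: [1.0, 0.002, 0.0, 0.0]
ft_force: [0.5, 0.4, 0.4]
gripper_width: 0.0727
time_s: 9.8
position: [0.5129, -0.327, 0.0264]
orientation: [1.0, 0.002, 0.001, 0.001]
ft_force: [-1.3, 0.3, 6.9]
gripper_width: 0.0558
```

View pics/s5.png

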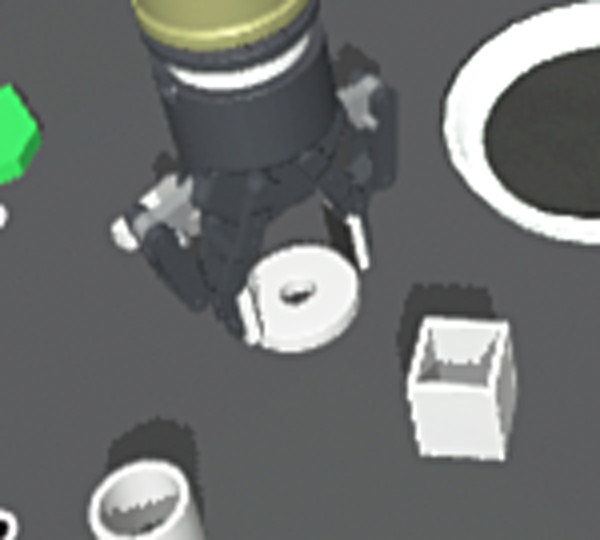

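```bash
python3 -m jog '[[[40,0,0,-0.01,0,0,0],[40,0,0,-0.02,0,0,0],[40,0,0,-0.03,0,0,0],[40,-0.002,-0.03,0,0,0,0],[40,-0.003,-0.032,0,0,0,0],[40,-0.003,-0.032,0,0,0,0],[40,-0.003,-0.032,0,0,0,0],[40,-0.003,-0.032,0,0,0,0],[40,0,-0.032,0,0,0,0],[40,0,0,0.02,0,0,0],[40,0,0,0,0,0,0],[40,0,0,0,0,0,0]]]'
python3 - <<'E'
from h import *
go(498,-134,None,30)
s=r.snapshot("scene")[:,:,::-1]
X,Y=proj("scene",[[.498,-.134,.04]])[0].astype(int)
crop("scene",(X-75,Y-75,X+75,Y+60),4,"pics/s6.png",s)
E
```

```text
time_s: 11.05
position: [0.4974, -0.1374, 0.0652]
orientation: [1.0, 0.002, -0.0, 0.0]
ft_force: [-0.1, -0.4, -2.7]
gripper_width: 0.056
t 11.05 p [ 497.4 -137.4   65.2] tilt [-0.    -0.001] jaw -89.8 w 56.0 | wz 0.0 then shift mm [ 0.6 -3.5 35.2] F [-0.1 -0.4 -2.7]
```

View pics/s6.png

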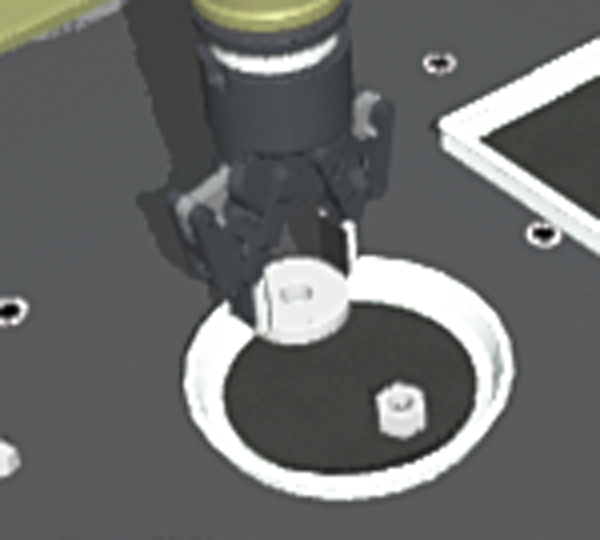

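The flange is held level (300,290) and clear of the nut (400,405). Lowering it.

```bash
python3 -m jog '[[[40,0.0005,-0.0035,0.015,0,0,0],[40,0,0,0.012,0,0,0],[40,0,0,0.005,0,0,0],[40,0,0,0,0,0,0],[40,0,0,0,0,0,0]]]'; python3 -m jog '[[[40,0,0,0.002,0,0,0],[40,0,0,0,0,0,0],[40,0,0,0,0,0,0]]]'; python3 -m jog '[[[40,0,0,0.002,0,0,0],[40,0,0,0,0,0,0],[40,0,0,0,0,0,0]]]'
```

```text
time_s: 11.6
position: [0.4981, -0.1336, 0.033]
orientation: [1.0, 0.002, 0.0, 0.0]
ft_force: [0.3, 0.0, -2.0]
gripper_width: 0.0557
time_s: 11.9
position: [0.4982, -0.1331, 0.031]
orientation: [1.0, 0.002, 0.0, 0.0]
ft_force: [-0.4, 0.3, -3.6]
gripper_width: 0.056
time_s: 12.2
position: [0.4983, -0.1332, 0.0294]
orientation: [1.0, 0.002, 0.0, 0.0]
ft_force: [-1.2, 1.0, 4.8]
gripper_width: 0.0559
```

```bash
python3 -m jog '[[[55,0,0,-0.001,0,0,0],[72,0,0,0,0,0,0],[80,0,0,0,0,0,0],[80,0,0,0,0,0,0],[80,0,0,-0.01,0,0,0],[80,0,0,-0.02,0,0,0],[65,0,0,-0.03,0,0,0],[65,0,0,-0.02,0,0,0],[65,0,0,0,0,0,0],[65,0,0,0,0,0,0]]]'
python3 - <<'E'
from h import *
go(417,-326,-29,70)
E
```

```text
time_s: 13.2
position: [0.4983, -0.1331, 0.1104]
orientation: [1.0, 0.002, 0.001, 0.0]
ft_force: [0.1, 0.5, -0.4]
gripper_width: 0.0557
t 13.20 p [ 498.3 -133.1  110.4] tilt [ 0.001 -0.   ] jaw -89.7 w 55.7 | wz -60.7 then shift mm [-208.1   22.4   40.3] F [ 0.1  0.5 -0.4]
```

```bash
python3 -m jog '[[[65,0,0,0,0,0,-8.5],[65,0,0,0,0,0,-8.5],[65,0,0,0,0,0,-8.5],[65,0,0,0,0,0,-8.5],[65,0,0,0,0,0,-8.5],[65,0,0,0,0,0,-8.5],[65,0,0,0,0,0,-8.5],[65,0,0,0,0,0,-1.2],[65,-0.0297,0.0032,0,0,0,0],[65,-0.0297,0.0032,0,0,0,0],[65,-0.0297,0.0032,0,0,0,0],[65,-0.0297,0.0032,0,0,0,0],[65,-0.0297,0.0032,0,0,0,0],[65,-0.0297,0.0032,0,0,0,0],[65,-0.0297,0.0032,0,0,0,0],[65,0,0,0.025,0,0,0],[65,0,0,0.015,0,0,0],[65,0,0,0,0,0,0],[65,0,0,0,0,0,0]]]'
python3 - <<'E'
from h import *
go(417,-326,-29,27)
s=r.snapshot("scene")[:,:,::-1]
x,y=proj("scene",[[.498,-.134,.0]])[0].astype(int)
X,Y=proj("scene",[[.417,-.326,.0]])[0].astype(int)
crop("scene",(X-75,Y-80,X+75,Y+70),3,"pics/s7a.png",s);crop("scene",(x-50,y-75,x+60,y+75),3,"pics/s7b.png",s)
cv2.imwrite("pics/s7.png",np.hstack([cv2.imread("pics/s7a.png"),cv2.imread("pics/s7b.png")]))
E
```

```text
time_s: 15.1
position: [0.4165, -0.3252, 0.0695]
orientation: [0.862, 0.507, -0.0, -0.001]
ft_force: [-0.4, 0.2, 0.2]
gripper_width: 0.0556
t 15.10 p [ 416.5 -325.2   69.5] tilt [-0.001  0.001] jaw -29.1 w 55.6 | wz -0.1 then shift mm [-0.5  0.8 42.5] F [-0.4  0.2  0.2]
```

View pics/s7.png

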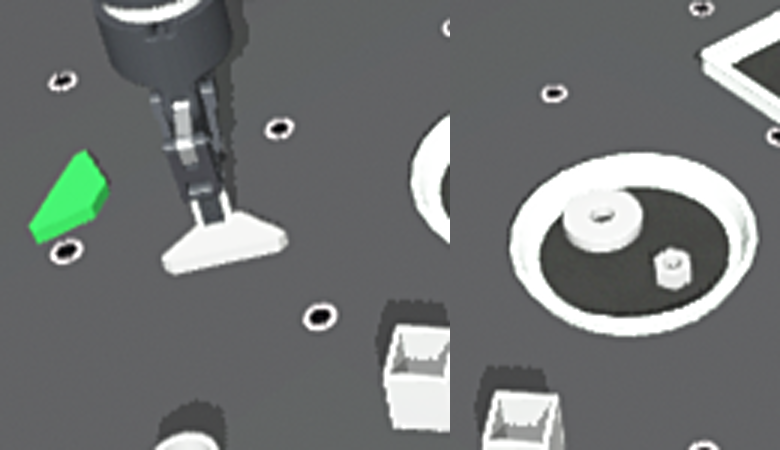

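Flange and nut lie side by side in the dish (600,220 and 672,268). The jaws are centred over the gusset. Gripping it.

```bash
python3 -m jog '[[[65,-0.0005,0.0008,0.018,0,0,0],[65,0,0,0.017,0,0,0],[65,0,0,0.006,0,0,0],[65,0,0,0,0,0,0],[65,0,0,0,0,0,0],[40,0,0,0,0,0,0],[20,0,0,0,0,0,0],[20,0,0,0,0,0,0],[20,0,0,0,0,0,0],[20,0,0,0,0,0,0]]]';python3 -m jog '[[[20,0,0,-0.01,0,0,0],[20,0,0,-0.02,0,0,0],[20,0,0,-0.03,0,0,0],[20,0,0,-0.025,0,0,0],[20,0,0,0,0,0,0],[20,0,0,0,0,0,0]]]'
python3 - <<'E'
from h import *
# tray frame targets
C=np.array([544,134]);u=np.array([.9965,-.0837]);v=np.array([.0837,.9965])
for k,(a,b) in dict(gus=(18,-32),tube=(78,30),base=(-72,0)).items(): print(k,np.round(C+a*u+b*v,1))
g=C+18*u-32*v
go(*g,None)
go(*g,85)
E
```

```text
time_s: 16.15
position: [0.4175, -0.3268, 0.03]
orientation: [0.862, 0.507, 0.0, 0.001]
ft_force: [-1.3, 0.1, 6.9]
gripper_width: 0.0326
time_s: 16.75
position: [0.4171, -0.3269, 0.1144]
orientation: [0.862, 0.507, 0.0, 0.001]
ft_force: [-0.8, -0.7, -1.0]
gripper_width: 0.0326
gus [559.3 100.6]
tube [624.2 157.4]
base [472.3 140. ]
t 16.75 p [ 417.1 -326.9  114.4] tilt [ 0.001 -0.001] jaw -29.1 w 32.6 | wz 0.0 then shift mm [ 4.427e+02 -8.350e+01 -2.000e-01] F [-0.8 -0.7 -1. ]
t 16.75 p [ 417.1 -326.9  114.4] tilt [ 0.001 -0.001] jaw -29.1 w 32.6 | wz 65.9 then shift mm [ 1.043e+02 -4.382e+02 -2.000e-01] F [-0.8 -0.7 -1. ]
```

```bash
python3 -m jog '[[[20,0,0,0,0,0,8.24],[20,0,0,0,0,0,8.24],[20,0,0,0,0,0,8.24],[20,0,0,0,0,0,8.24],[20,0,0,0,0,0,8.24],[20,0,0,0,0,0,8.24],[20,0,0,0,0,0,8.24],[20,0,0,0,0,0,8.24],[20,0.0087,-0.0365,0,0,0,0],[20,0.0087,-0.0365,0,0,0,0],[20,0.0087,-0.0365,0,0,0,0],[20,0.0087,-0.0365,0,0,0,0],[20,0.0087,-0.0365,0,0,0,0],[20,0.0087,-0.0365,0,0,0,0],[20,0.0087,-0.0365,0,0,0,0],[20,0.0087,-0.0365,0,0,0,0],[20,0.0087,-0.0365,0,0,0,0],[20,0.0087,-0.0365,0,0,0,0],[20,0.0087,-0.0365,0,0,0,0],[20,0.0087,-0.0365,0,0,0,0]]]';python3 -m jog '[[[20,0,0,0,0,0,0],[20,0,0,0.025,0,0,0],[20,0,0,0.02,0,0,0],[20,0,0,0,0,0,0],[20,0,0,0,0,0,0]]]'
python3 - <<'E'
from h import *
go(559,100.6,85,34)
s=r.snapshot("scene")[:,:,::-1]
X,Y=proj("scene",[[.559,.1,.04]])[0].astype(int)
crop("scene",(X-75,Y-75,X+75,Y+75),4,"pics/s8.png",s)
E
```

```text
time_s: 18.75
position: [0.5584, 0.1021, 0.1124]
orientation: [0.999, -0.043, -0.001, 0.001]
ft_force: [-0.1, -0.6, -1.5]
gripper_width: 0.0324
time_s: 19.25
position: [0.5583, 0.1001, 0.0681]
orientation: [0.999, -0.043, -0.001, 0.001]
ft_force: [0.4, -0.1, -1.6]
gripper_width: 0.0324
t 19.25 p [558.3 100.1  68.1] tilt [-0.002 -0.001] jaw -95.0 w 32.4 | wz 0.0 then shift mm [ 0.7 -0.6 34.1] F [ 0.4 -0.1 -1.6]
```

View pics/s8.png

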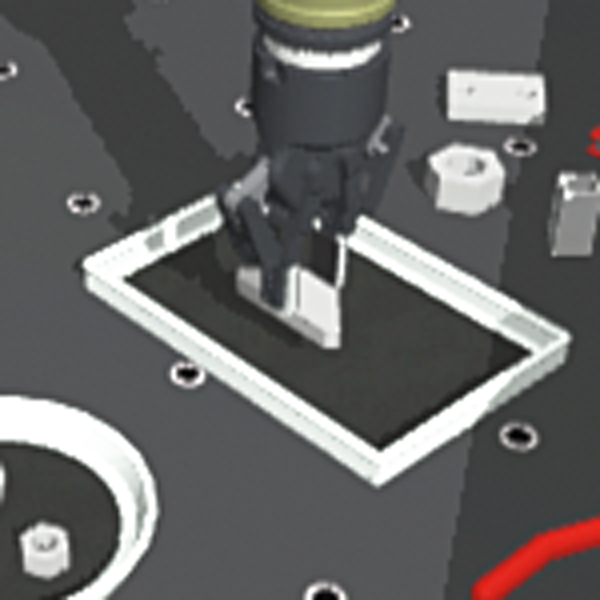

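The gusset is held level (290,305) inside the tray walls. Lowering it.

```bash
python3 -m jog '[[[20,0,0,0.014,0,0,0],[20,0,0,0.012,0,0,0],[20,0,0,0.005,0,0,0],[20,0,0,0,0,0,0],[20,0,0,0,0,0,0]]]'; python3 -m jog '[[[20,0,0,0.002,0,0,0],[20,0,0,0,0,0,0],[20,0,0,0,0,0,0]]]'; python3 -m jog '[[[20,0,0,0.002,0,0,0],[20,0,0,0,0,0,0],[20,0,0,0,0,0,0]]]'
```

```text
time_s: 19.8
position: [0.559, 0.1007, 0.0376]
orientation: [0.999, -0.043, -0.0, 0.0]
ft_force: [-0.1, 0.5, -1.4]
gripper_width: 0.0324
time_s: 20.1
position: [0.5592, 0.1008, 0.036]
orientation: [0.999, -0.043, 0.0, -0.0]
ft_force: [-0.1, -0.4, -2.6]
gripper_width: 0.0326
time_s: 20.4
position: [0.559, 0.1008, 0.0337]
orientation: [0.999, -0.043, -0.0, 0.0]
ft_force: [0.7, -0.4, -1.3]
gripper_width: 0.0326
```

```bash
python3 -m jog '[[[20,0,0,0.0015,0,0,0],[20,0,0,0,0,0,0],[20,0,0,0,0,0,0]]]'; python3 -m jog '[[[20,0,0,0.001,0,0,0],[20,0,0,0,0,0,0],[20,0,0,0,0,0,0]]]'
```

```text
time_s: 20.7
position: [0.5592, 0.1008, 0.0331]
orientation: [0.999, -0.043, 0.0, -0.0]
ft_force: [-1.2, -0.6, 6.7]
gripper_width: 0.032
time_s: 21.0
position: [0.5592, 0.1008, 0.033]
orientation: [0.999, -0.043, 0.0, -0.0]
ft_force: [-2.8, -0.9, 14.0]
gripper_width: 0.0326
```

```bash
python3 -m jog '[[[20,0,0,-0.002,0,0,0],[45,0,0,0,0,0,0],[58,0,0,0,0,0,0],[58,0,0,0,0,0,0],[58,0,0,-0.01,0,0,0],[58,0,0,-0.02,0,0,0],[68,0,0,-0.03,0,0,0],[68,0,0,-0.03,0,0,0],[68,0,0,0,0,0,0],[68,0,0,0,0,0,0]]]'
python3 - <<'E'
from h import *
go(628.5,-312.3,39.7,110)
go(628.5,-312.3,-50.3,110)
print(r.read_state()["q"])
E
```

```text
time_s: 22.0
position: [0.5595, 0.1009, 0.1242]
orientation: [0.999, -0.043, 0.001, -0.0]
ft_force: [-0.1, -0.2, -0.8]
gripper_width: 0.0579
t 22.00 p [559.5 100.9 124.2] tilt [0.002 0.   ] jaw -95.0 w 57.9 | wz 45.3 then shift mm [362.  210.9  14.2] F [-0.1 -0.2 -0.8]
t 22.00 p [559.5 100.9 124.2] tilt [0.002 0.   ] jaw -95.0 w 57.9 | wz -44.7 then shift mm [-210.9  362.    14.2] F [-0.1 -0.2 -0.8]
[-0.34186944  0.80661698  0.1414778   1.85687683 -0.21744797  0.49121029
 -1.70869678]
```

```bash
python3 -m jog '[[[68,0,0,0,0,0,-8.5],[68,0,0,0,0,0,-8.5],[68,0,0,0,0,0,-8.5],[68,0,0,0,0,0,-8.5],[68,0,0,0,0,0,-8.5],[68,0,0,0,0,0,-2.2],[68,-0.0176,0.0302,0,0,0,0],[68,-0.0176,0.0302,0,0,0,0],[68,-0.0176,0.0302,0,0,0,0],[68,-0.0176,0.0302,0,0,0,0],[68,-0.0176,0.0302,0,0,0,0],[68,-0.0176,0.0302,0,0,0,0],[68,-0.0176,0.0302,0,0,0,0],[68,-0.0176,0.0302,0,0,0,0],[68,-0.0176,0.0302,0,0,0,0],[68,-0.0176,0.0302,0,0,0,0],[68,-0.0176,0.0302,0,0,0,0],[68,-0.0176,0.0302,0,0,0,0],[68,0,0,0,0,0,0],[68,0,0,0,0,0,0]]]';  python3 - <<'E'
from h import *
go(628.5,-312.3,-50.3,40)
s=r.snapshot("scene")[:,:,::-1]
X,Y=proj("scene",[[.6285,-.312,.05]])[0].astype(int)
x,y=proj("scene",[[.559,.1,.0]])[0].astype(int)
crop("scene",(X-75,Y-75,X+75,Y+75),3,"pics/s9a.png",s);crop("scene",(x-55,y-75,x+55,y+75),3,"pics/s9b.png",s)
cv2.imwrite("pics/s9.png",np.hstack([cv2.imread("pics/s9a.png"),cv2.imread("pics/s9b.png")]))
E
```

```text
time_s: 24.0
position: [0.6273, -0.3136, 0.1221]
orientation: [0.941, 0.338, -0.001, -0.001]
ft_force: [-0.2, 1.3, -0.0]
gripper_width: 0.0578
t 24.00 p [ 627.3 -313.6  122.1] tilt [-0.002  0.001] jaw -50.5 w 57.8 | wz -0.2 then shift mm [ 1.8 -0.1 82.1] F [-0.2  1.3 -0. ]
```

View pics/s9.png

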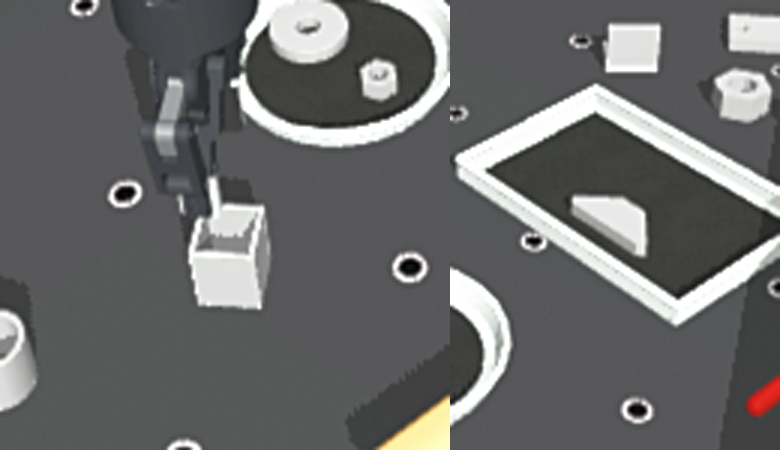

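The gusset lies flat in the tray (615,222), and the jaws are over the wide tube (235,230). Gripping the tube at about mid-height.

```bash
python3 -m jog '[[[68,0.0017,0,0.02,0,0,0],[68,0,0,0.02,0,0,0],[68,0,0,0.02,0,0,0],[68,0,0,0.017,0,0,0],[68,0,0,0,0,0,0],[68,0,0,0,0,0,0],[40,0,0,0,0,0,0],[25,0,0,0,0,0,0],[25,0,0,0,0,0,0],[25,0,0,0,0,0,0],[25,0,0,0,0,0,0]]]'; python3 -m jog '[[[25,0,0,-0.015,0,0,0],[25,0,0,-0.025,0,0,0],[25,0,0,-0.03,0,0,0],[25,0,0,-0.015,0,0,0],[25,0,0,0,0,0,0],[25,0,0,0,0,0,0]]]'
python3 - <<'E'
from h import *
go(624,157.4,-50.3)
go(624,157.4,-94.8)
E
```

```text
time_s: 25.15
position: [0.6307, -0.3121, 0.0478]
orientation: [0.94, 0.34, 0.001, 0.001]
ft_force: [0.7, 0.3, 5.8]
gripper_width: 0.0386
time_s: 25.75
position: [0.6289, -0.3117, 0.1307]
orientation: [0.94, 0.34, -0.001, -0.0]
ft_force: [-0.7, -0.3, -2.8]
gripper_width: 0.0392
t 25.75 p [ 628.9 -311.7  130.7] tilt [-0.001  0.   ] jaw -50.3 w 39.2 | wz 0.0 then shift mm [ 2.958e+02 -3.641e+02  2.000e-01] F [-0.7 -0.3 -2.8]
t 25.75 p [ 628.9 -311.7  130.7] tilt [-0.001  0.   ] jaw -50.3 w 39.2 | wz 44.5 then shift mm [-4.42e+01 -4.67e+02  2.00e-01] F [-0.7 -0.3 -2.8]
```

```bash
python3 -m jog '[[[25,0,0,0,0,0,8.5],[25,0,0,0,0,0,8.5],[25,0,0,0,0,0,8.5],[25,0,0,0,0,0,8.5],[25,0,0,0,0,0,8.5],[25,0,0,0,0,0,2],[25,-0.0034,-0.0359,0,0,0,0],[25,-0.0034,-0.0359,0,0,0,0],[25,-0.0034,-0.0359,0,0,0,0],[25,-0.0034,-0.0359,0,0,0,0],[25,-0.0034,-0.0359,0,0,0,0],[25,-0.0034,-0.0359,0,0,0,0],[25,-0.0034,-0.0359,0,0,0,0],[25,-0.0034,-0.0359,0,0,0,0],[25,-0.0034,-0.0359,0,0,0,0],[25,-0.0034,-0.0359,0,0,0,0],[25,-0.0034,-0.0359,0,0,0,0],[25,-0.0034,-0.0359,0,0,0,0],[25,-0.0034,-0.0359,0,0,0,0],[25,0,0,0,0,0,0]]]'; python3 -m jog '[[[25,0,0,0.02,0,0,0],[25,0,0,0.02,0,0,0],[25,0,0,0,0,0,0],[25,0,0,0,0,0,0]]]';python3 - <<'E'
from h import *
go(624,157.4,-94.8,52)
s=r.snapshot("scene")[:,:,::-1]
X,Y=proj("scene",[[.6,.13,.04]])[0].astype(int)
crop("scene",(X-75,Y-75,X+75,Y+75),4,"pics/s10.png",s)
E
```

```text
time_s: 27.75
position: [0.6225, 0.1664, 0.1299]
orientation: [0.999, -0.035, -0.001, -0.003]
ft_force: [-1.3, 0.5, -2.4]
gripper_width: 0.0391
time_s: 28.15
position: [0.6238, 0.1566, 0.0906]
orientation: [0.999, -0.041, -0.001, 0.0]
ft_force: [0.4, 0.4, -2.2]
gripper_width: 0.0389
t 28.15 p [623.8 156.6  90.6] tilt [-0.002 -0.001] jaw -94.7 w 38.9 | wz 0.1 then shift mm [ 0.2 -0.8 38.6] F [ 0.4  0.4 -2.2]
```

View pics/s10.png

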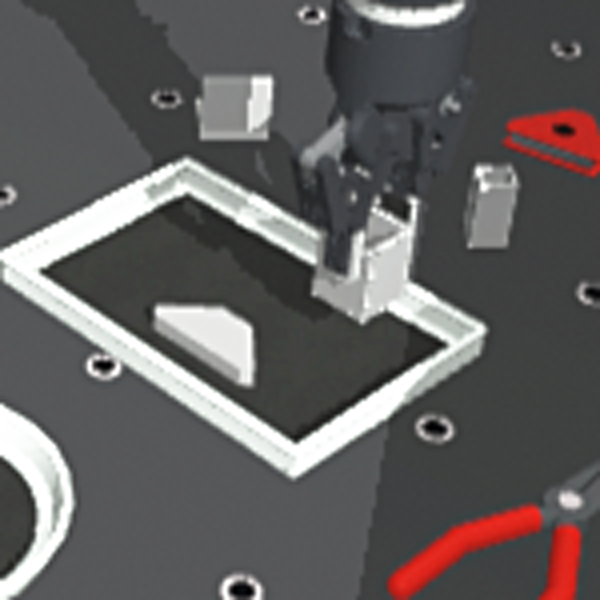

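The tube is held upright (365,270), inside the tray and clear of the gusset (205,340). Lowering it.

```bash
python3 -m jog '[[[25,0,0,0.018,0,0,0],[25,0,0,0.013,0,0,0],[25,0,0,0.005,0,0,0],[25,0,0,0,0,0,0],[25,0,0,0,0,0,0]]]'; python3 -m jog '[[[25,0,0,0.002,0,0,0],[25,0,0,0,0,0,0],[25,0,0,0,0,0,0]]]'; python3 -m jog '[[[25,0,0,0.0015,0,0,0],[25,0,0,0,0,0,0],[25,0,0,0,0,0,0]]]'
```

```text
time_s: 28.7
position: [0.6248, 0.1569, 0.0557]
orientation: [0.999, -0.042, 0.0, -0.0]
ft_force: [0.6, 0.4, -1.6]
gripper_width: 0.0392
time_s: 29.0
position: [0.6245, 0.157, 0.0536]
orientation: [0.999, -0.042, 0.0, -0.0]
ft_force: [0.4, -0.6, -1.9]
gripper_width: 0.0386
time_s: 29.3
position: [0.6243, 0.1569, 0.0517]
orientation: [0.999, -0.042, -0.0, 0.0]
ft_force: [0.5, 0.1, -2.3]
gripper_width: 0.0391
```

```bash
python3 -m jog '[[[25,0,0,0.0015,0,0,0],[25,0,0,0,0,0,0],[25,0,0,0,0,0,0]]]'; python3 -m jog '[[[25,0,0,0.0005,0,0,0],[25,0,0,0,0,0,0],[25,0,0,0,0,0,0]]]'
```

```text
time_s: 29.6
position: [0.6245, 0.157, 0.0509]
orientation: [0.999, -0.042, 0.0, -0.0]
ft_force: [-1.7, -0.2, 4.5]
gripper_width: 0.0387
time_s: 29.9
position: [0.6245, 0.157, 0.0508]
orientation: [0.999, -0.042, 0.0, -0.0]
ft_force: [-1.0, -0.9, 8.4]
gripper_width: 0.0389
```

```bash
python3 -m jog '[[[25,0,0,-0.001,0,0,0],[45,0,0,0,0,0,0],[58,0,0,0,0,0,0],[58,0,0,0,0,0,0],[58,0,0,0,0,0,0],[58,0,0,-0.015,0,0,0],[58,0,0,-0.025,0,0,0],[58,0,0,-0.03,0,0,0],[75,0,0,-0.02,0,0,0],[75,0,0,0,0,0,0],[75,0,0,0,0,0,0]]]'
python3 - <<'E'
from h import *
go(472.4,437.5,-54.6,75)
print(r.read_state()["q"])
E
```

```text
time_s: 31.0
position: [0.6246, 0.157, 0.1418]
orientation: [0.999, -0.042, 0.001, -0.0]
ft_force: [-0.3, 0.6, 0.1]
gripper_width: 0.0641
t 31.00 p [624.6 157.  141.8] tilt [0.001 0.   ] jaw -94.8 w 64.1 | wz -40.2 then shift mm [  38.3 -316.8   66.7] F [-0.3  0.6  0.1]
[-0.39157208  0.85510356  0.13802575  1.60846212 -0.16422001  0.68798111
 -1.8274456 ]
```

```bash
python3 -m jog '[[[75,0,0,0,0,0,-8.5],[75,0,0,0,0,0,-8.5],[75,0,0,0,0,0,-8.5],[75,0,0,0,0,0,-8.5],[75,0,0,0,0,0,-6.2],[75,0.0038,-0.0317,0,0,0,0],[75,0.0038,-0.0317,0,0,0,0],[75,0.0038,-0.0317,0,0,0,0],[75,0.0038,-0.0317,0,0,0,0],[75,0.0038,-0.0317,0,0,0,0],[75,0.0038,-0.0317,0,0,0,0],[75,0.0038,-0.0317,0,0,0,0],[75,0.0038,-0.0317,0,0,0,0],[75,0.0038,-0.0317,0,0,0,0],[75,0.0038,-0.0317,0,0,0,0],[75,0,0,0.03,0,0,0],[75,0,0,0.03,0,0,0],[75,0,0,0,0,0,0],[75,0,0,0,0,0,0]]]'
python3 - <<'E'
from h import *
go(472.4,437.5,-54.6,27)
s=r.snapshot("scene")[:,:,::-1]
X,Y=proj("scene",[[.472,.4375,.02]])[0].astype(int)
x,y=proj("scene",[[.6,.13,.0]])[0].astype(int)
crop("scene",(X-75,Y-75,X+75,Y+75),3,"pics/s11a.png",s);crop("scene",(x-60,y-75,x+50,y+75),3,"pics/s11b.png",s)
cv2.imwrite("pics/s11.png",np.hstack([cv2.imread("pics/s11a.png"),cv2.imread("pics/s11b.png")]))
E
```

```text
time_s: 32.9
position: [0.4711, 0.4365, 0.0801]
orientation: [0.953, 0.304, -0.001, 0.001]
ft_force: [0.6, -0.0, 1.7]
gripper_width: 0.0642
t 32.90 p [471.1 436.5  80.1] tilt [-0.002 -0.002] jaw -54.6 w 64.2 | wz 0.0 then shift mm [ 1.7 -0.2 53.1] F [ 0.6 -0.   1.7]
```

View pics/s11.png

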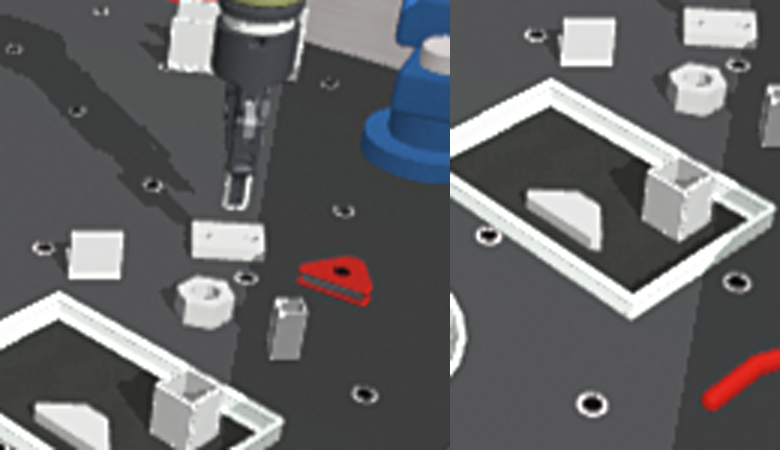

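The tube stands and the gusset lies flat in the tray. The jaws are over the base plate (228,240). Gripping it.

```bash
python3 -m jog '[[[75,0.0012,0,0.02,0,0,0],[75,0,0,0.02,0,0,0],[75,0,0,0.012,0,0,0],[75,0,0,0,0,0,0],[75,0,0,0,0,0,0],[50,0,0,0,0,0,0],[35,0,0,0,0,0,0],[35,0,0,0,0,0,0],[35,0,0,0,0,0,0],[35,0,0,0,0,0,0]]]'; python3 -m jog '[[[35,0,0,-0.01,0,0,0],[35,0,0,-0.025,0,0,0],[35,0,0,-0.03,0,0,0],[35,0,0,-0.025,0,0,0],[35,0,0,0,0,0,0],[35,0,0,0,0,0,0]]]'
python3 - <<'E'
from h import *
go(472,140,-94.8)
E
```

```text
time_s: 33.95
position: [0.4732, 0.4387, 0.031]
orientation: [0.953, 0.304, 0.001, -0.001]
ft_force: [-1.1, -1.6, 8.7]
gripper_width: 0.0448
time_s: 34.55
position: [0.4728, 0.4383, 0.12]
orientation: [0.953, 0.304, 0.001, -0.0]
ft_force: [-0.2, -0.3, 0.0]
gripper_width: 0.0302
t 34.55 p [472.8 438.3 120. ] tilt [0.001 0.001] jaw -54.6 w 30.2 | wz 40.2 then shift mm [ 24.2 297.3  -0.4] F [-0.2 -0.3  0. ]
```

The width went to 30 mm, so the plate slipped: I gripped about 4 mm too high. Checking whether it moved before retrying lower.

Run:
```python
from h import *
s=r.snapshot("scene")[:,:,::-1]
X,Y=proj("scene",[[.472,.4375,.01]])[0].astype(int)
crop("scene",(X-50,Y-50,X+50,Y+50),6,"pics/s12.png",s)
g=cv2.resize(s,None,fx=4,fy=4,interpolation=cv2.INTER_CUBIC)
s0=cv2.resize(cv2.imread("pics/scene0.png"),None,fx=4,fy=4,interpolation=cv2.INTER_CUBIC)
for nm,im in(("before",s0),("now",g)):
  for T in (190,205,220):
    m=(im.min(2)>T).astype(np.uint8);cs,_=cv2.findContours(m,cv2.RETR_EXTERNAL,cv2.CHAIN_APPROX_NONE)
    q=[c for c in cs if cv2.pointPolygonTest(c,(X*4.,Y*4.),True)>-24 and cv2.contourArea(c)>300]
    for c in q:
      w=(ray("scene",(c.reshape(-1,2)+.5)/4-.5,.012)*1000).astype(np.float32);print(nm,T,np.round(cv2.minAreaRect(w)[0],1),np.round(cv2.minAreaRect(w)[1],1),round(cv2.minAreaRect(w)[2],1))
```

```text
before 190 [477.7 429.5] [69.6 70.2] 35.7
before 205 [477.4 429.3] [69.1 67.4] 35.7
before 220 [478.1 429. ] [68.1 65.7] 35.6
now 190 [468.9 439.1] [69.1 70.2] 36.8
now 205 [468.9 439. ] [68.2 67.3] 36.8
now 220 [468.5 439.6] [67.7 65.7] 36.9
```

View pics/s12.png

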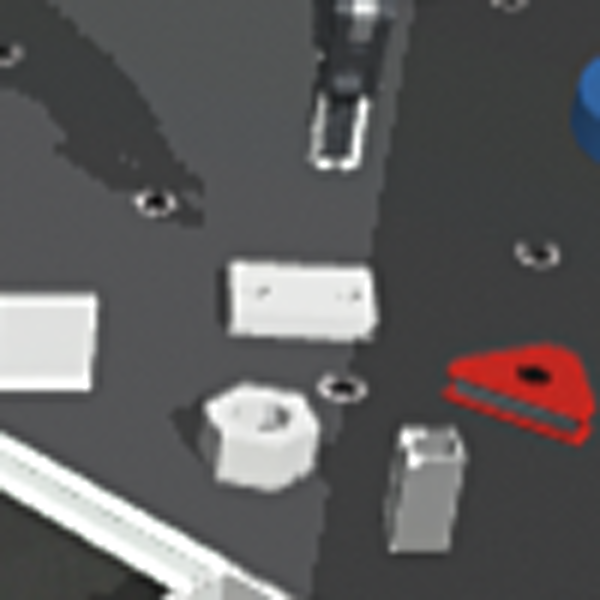

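The plate is flat (300,298). By the difference of the two scene views it moved about (-9,+10) mm. The nut and narrow tube look untouched. I'll cross-check in the top view.

```bash
python3 -m jog '[[[85,0,0,-0.03,0,0,0],[85,-0.04,0,0,0,0,0],[85,-0.04,0,0,0,0,0],[85,-0.04,0,0,0,0,0],[85,0,0,0,0,0,0]]]'
python3 - <<'E'
from h import *
import m
im=r.snapshot("top")[:,:,::-1].copy();cv2.imwrite("pics/t2.png",im);m.run(im);go(463.5,447.5,-53.4,60)
E
```

```text
time_s: 35.1
position: [0.3679, 0.3625, 0.1473]
orientation: [0.952, 0.305, -0.006, 0.003]
ft_force: [1.0, 0.7, 0.3]
gripper_width: 0.0723
base rect [458.7 443.4] [84.8 53.6] 36.9 cen [464.9 444.8]
    [[506.0, 450.0], [476.0, 488.0], [451.0, 470.0], [435.0, 439.0], [439.0, 418.0], [428.0, 430.0], [424.0, 421.0], [438.0, 403.0], [450.0, 412.0], [459.0, 410.0]]
gus none
tubeW none
tubeN rect [613.7 316.8] [26.5 26.2] 46.9 cen [613.8 316.6]
fl rect [ 517.9 -316.2] [23.2 23.3] 1.5 cen [ 517.7 -316.1]
nutS none
nutL rect [525.9 320.7] [48.9 53.5] 50.4 cen [525.9 320.4]
    [[551.0, 331.0], [531.0, 347.0], [503.0, 335.0], [501.0, 311.0], [522.0, 292.0], [548.0, 305.0]]
tray rect [545.  124.9] [197.9 262.5] 85.1 cen [545.3 134.2]
dish rect [ 534.2 -134.2] [180.2 180.1] 1.5 cen [ 533.8 -134.1]
t 35.15 p [371.4 365.7 147.8] tilt [-0.005 -0.005] jaw -54.5 w 72.5 | wz -1.1 then shift mm [123.3 -10.9  86.9] F [ 0.8  0.9 -0.5]
```

Top view corners agree: the shift is about (-9,+11) mm, and the narrow tube and large nut haven't moved. Retrying lower.

```bash
python3 -m jog '[[[82,0,0,0,0,0,-1.1],[82,0.031,-0.0029,0,0,0,0],[82,0.031,-0.0029,0,0,0,0],[82,0.031,-0.0029,0,0,0,0],[82,0.031,-0.0029,0,0,0,0],[82,0,0,0.03,0,0,0],[82,0,0,0.03,0,0,0],[82,0,0,0.027,0,0,0],[82,0,0,0,0,0,0],[82,0,0,0,0,0,0]]]'
python3 - <<'E'
from h import *
go(463.5,448.5,-53.4,24)
E
```

```text
time_s: 36.15
position: [0.4682, 0.4518, 0.0615]
orientation: [0.95, 0.313, 0.0, 0.0]
ft_force: [0.5, 0.0, 0.6]
gripper_width: 0.0704
t 36.15 p [468.2 451.8  61.5] tilt [ 0. -0.] jaw -53.5 w 70.4 | wz -0.1 then shift mm [-5.8 -0.1 37.5] F [0.5 0.  0.6]
```

```bash
python3 -m jog '[[[82,-0.0058,0,0.015,0,0,0],[82,0,0,0.015,0,0,0],[82,0,0,0.007,0,0,0],[82,0,0,0,0,0,0],[82,0,0,0,0,0,0]]]'; python3 -m jog '[[[65,0,0,0,0,0,0],[55,0,0,0,0,0,0],[45,0,0,0,0,0,0],[45,0,0,0,0,0,0],[45,0,0,0,0,0,0],[45,0,0,0,0,0,0]]]'
```

```text
time_s: 36.65
position: [0.4633, 0.4484, 0.0252]
orientation: [0.95, 0.313, 0.0, -0.0]
ft_force: [0.5, 1.0, 0.7]
gripper_width: 0.0699
time_s: 37.25
position: [0.4634, 0.4483, 0.026]
orientation: [0.95, 0.313, 0.001, -0.0]
ft_force: [-0.4, -1.1, 5.4]
gripper_width: 0.0478
```

```bash
python3 -m jog '[[[30,0,0,0,0,0,0],[30,0,0,-0.005,0,0,0],[30,0,0,-0.005,0,0,0],[30,0,0,0,0,0,0],[30,0,0,0,0,0,0]]]'
```

```text
time_s: 37.75
position: [0.4627, 0.448, 0.0347]
orientation: [0.95, 0.313, -0.0, 0.0]
ft_force: [1.3, -1.2, -4.0]
gripper_width: 0.0479
```

Held (about 3–4 N of weight). Lifting and carrying it to the tray.

```bash
python3 -m jog '[[[30,0,0,-0.02,0,0,0],[30,0,0,-0.03,0,0,0],[30,0,0,-0.03,0,0,0],[30,0,0,0,0,0,0],[30,0,0,0,0,0,0]]]'
python3 - <<'E'
from h import *
go(470,140,-94.8)
E
```

```text
time_s: 38.25
position: [0.4627, 0.448, 0.1147]
orientation: [0.95, 0.313, 0.0, -0.0]
ft_force: [-0.3, 0.1, -4.9]
gripper_width: 0.0478
t 38.25 p [462.7 448.  114.7] tilt [0. 0.] jaw -53.5 w 47.8 | wz 41.3 then shift mm [ 33.  306.3  -0. ] F [-0.3  0.1 -4.9]
```

```bash
python3 -m jog '[[[30,0,0,0,0,0,8.26],[30,0,0,0,0,0,8.26],[30,0,0,0,0,0,8.26],[30,0,0,0,0,0,8.26],[30,0,0,0,0,0,8.26],[30,0.0033,0.0306,0,0,0,0],[30,0.0033,0.0306,0,0,0,0],[30,0.0033,0.0306,0,0,0,0],[30,0.0033,0.0306,0,0,0,0],[30,0.0033,0.0306,0,0,0,0],[30,0.0033,0.0306,0,0,0,0],[30,0.0033,0.0306,0,0,0,0],[30,0.0033,0.0306,0,0,0,0],[30,0.0033,0.0306,0,0,0,0],[30,0.0033,0.0306,0,0,0,0],[30,0,0,0,0,0,0],[30,0,0,0.03,0,0,0],[30,0,0,0.02,0,0,0],[30,0,0,0,0,0,0],[30,0,0,0,0,0,0]]]'
python3 - <<'E'
from h import *
go(470,140,-94.8,30)
E
```

```text
time_s: 40.25
position: [0.4695, 0.1405, 0.0641]
orientation: [0.999, -0.041, -0.001, 0.0]
ft_force: [-0.2, -0.4, -3.8]
gripper_width: 0.0474
t 40.25 p [469.5 140.5  64.1] tilt [-0.002 -0.001] jaw -94.7 w 47.4 | wz 0.1 then shift mm [ 0.6  0.4 34.1] F [-0.2 -0.4 -3.8]
```

```bash
python3 -m jog '[[[30,0,0,0.015,0,0,0],[30,0,0,0.012,0,0,0],[30,0,0,0.004,0,0,0],[30,0,0,0,0,0,0],[30,0,0,0,0,0,0]]]'; python3 -m jog '[[[30,0,0,0.002,0,0,0],[30,0,0,0,0,0,0],[30,0,0,0,0,0,0]]]'; python3 -m jog '[[[30,0,0,0.0015,0,0,0],[30,0,0,0,0,0,0],[30,0,0,0,0,0,0]]]'
```

```text
time_s: 40.75
position: [0.4704, 0.1404, 0.0341]
orientation: [0.999, -0.042, 0.0, -0.0]
ft_force: [-0.8, -0.1, -4.1]
gripper_width: 0.0479
time_s: 41.05
position: [0.4703, 0.1404, 0.032]
orientation: [0.999, -0.042, 0.0, -0.0]
ft_force: [-0.0, 0.2, -3.5]
gripper_width: 0.0475
time_s: 41.35
position: [0.4702, 0.1403, 0.0302]
orientation: [0.999, -0.042, -0.0, 0.0]
ft_force: [-0.6, -0.0, -3.5]
gripper_width: 0.048
```

```bash
python3 -m jog '[[[30,0,0,0.001,0,0,0],[30,0,0,0,0,0,0],[30,0,0,0,0,0,0]]]'; python3 -m jog '[[[30,0,0,0.001,0,0,0],[30,0,0,0,0,0,0],[30,0,0,0,0,0,0]]]'
```

```text
time_s: 41.65
position: [0.4703, 0.1403, 0.0292]
orientation: [0.999, -0.042, -0.0, 0.0]
ft_force: [0.0, 0.3, -3.8]
gripper_width: 0.0476
time_s: 41.95
position: [0.4703, 0.1404, 0.029]
orientation: [0.999, -0.042, 0.0, -0.0]
ft_force: [-0.9, -0.4, 5.9]
gripper_width: 0.0477
```

Contact at the expected height. I'll release, retreat up and back, then take the final check picture.

```bash
python3 -m jog '[[[30,0,0,-0.001,0,0,0],[60,0,0,0,0,0,0],[72,0,0,0,0,0,0],[72,0,0,0,0,0,0],[72,0,0,0,0,0,0],[72,0,0,-0.015,0,0,0],[72,0,0,-0.025,0,0,0],[72,0,0,-0.03,0,0,0],[72,0,0,-0.04,0,0,0],[72,0,0,-0.04,0,0,0],[72,0,-0.04,0,0,0,0],[72,0,-0.04,0,0,0,0],[72,0,-0.04,0,0,0,0],[72,0,-0.04,0,0,0,0],[72,0,-0.04,0,0,0,0],[72,0,-0.04,0,0,0,0],[72,0,0,0,0,0,0],[72,0,0,0,0,0,0]]]'
python3 - <<'E'
from h import *
import m
im=r.snapshot("top")[:,:,::-1].copy();sc=r.snapshot("scene")[:,:,::-1].copy()
a=cv2.resize(im[125:275,130:390],(800,462),interpolation=cv2.INTER_CUBIC)
cv2.imwrite("pics/f_top.png",a)
x=sc[120:300,190:420]
out=np.hstack([cv2.resize(im[125:265,185:385],(400,280),interpolation=cv2.INTER_CUBIC),cv2.resize(x,(358,280),interpolation=cv2.INTER_CUBIC)])
cv2.imwrite("pics/final.png",out);m.run(im)
E
```

```text
time_s: 43.75
position: [0.4894, 0.3803, 0.1787]
orientation: [0.999, -0.04, -0.0, 0.0]
ft_force: [-0.6, -0.5, -0.4]
gripper_width: 0.0612
base none
gus none
tubeW none
tubeN rect [613.7 316.8] [26.5 26.2] 46.9 cen [613.8 316.6]
fl rect [ 517.7 -316.5] [22.6 23.5] 88.0 cen [ 517.7 -316.1]
nutS none
nutL rect [525.9 320.7] [48.9 53.5] 50.4 cen [525.9 320.4]
    [[550.0, 333.0], [531.0, 347.0], [503.0, 335.0], [501.0, 311.0], [522.0, 292.0], [548.0, 305.0]]
tray rect [545.  124.9] [197.9 262.5] 85.1 cen [545.3 134.2]
dish rect [ 534.2 -134.2] [180.2 180.1] 1.5 cen [ 533.8 -134.1]
```

View pics/final.png

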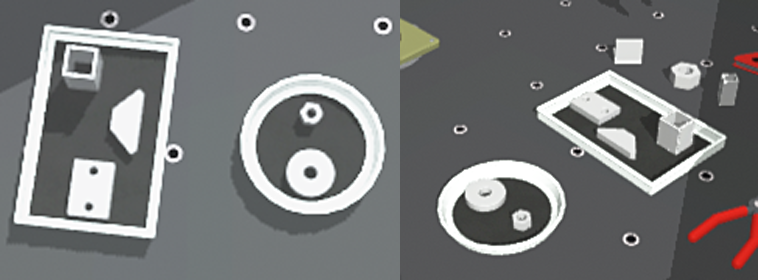

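Base plate, gusset and tube lie apart in the tray (left, 90,188 / 127,122 / 80,65). Flange and nut lie apart in the dish (310,172 / 310,113). Nothing is on a rim, so I'm handing in.

```bash
python3 -c "
from plant import r
print(r.job_done(), r.read_state()['time_s'])"
```

```text
the job is handed in; nothing more can be done
the job is handed in; nothing more can be done
```

Both weld kits are made up and the job is handed in, with the last move ending at about 44 s of the 128 s allowed. The base plate, gusset and wider tube are in the tray, and the flange disc and smaller nut are in the dish. Each part was lowered until it touched the floor and then let go.

**One grasp failed:** on the first try at the base plate I gripped too high. It slipped and slid about 14 mm on the table, still flat. I measured its new position, gripped about 4 mm lower, and it held.

**Last checks:** the final top and scene views show all five parts side by side, the plates and nut flat and the tube upright, with nothing on a rim or on another part. The narrow tube and large nut measured within 0.1 mm of their starting positions. I judged whether the five kit parts were flat and inside by eye and from the contact heights, not from measured final poses. My measuring script looks at the old positions and found none of the five parts there (its one "flange" reading is a table bolt-hole ring).

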